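# Park the spring plunger of the print-head cradle

## Task

The spare print head is to be slid out of its cradle next, so retract the spring plunger that bars its way: pull that cradle's red knob straight up, twist it clockwise (seen from above) about 60 degrees and let it settle in its yellow rest notch, so that it stays up by itself when you let go. Leave the plunger of the other cradle, the one with the black platen roller, locked down as it is.

Things in the scene. Friction and masses are not known exactly. Their poses are not given: they have to be found in the camera images.
- head_knob (a point): Centre of the red wing knob on the blue cradle (205 x 92 mm) that holds the print head (flat white and green bar, 120 x 36 mm). Knob: 40 mm long (its x), 14 mm wide (its y: grip here), 30 mm tall (z up: turning axis). This point moves with it; locked, it is 115 mm above the bench, and the knob's underside 22 mm above a 48 mm steel collar. The cradle is fixed, at most 17 deg askew.
- head_lift (a joint): How far that plunger is pulled up, m: 0 locked, 0.022 its cross-pin (6 mm thick, parallel to the knob's long side) leaves the collar's deep slot and clears its top, 0.032 upper stop; 0.017 resting in the rest notch (yellow floor, 14 mm wide, 5 mm deep). A spring pulls it down: 5 N locked, 10 N at the stop.
- head_turn (a joint): How far that knob is twisted from its locked direction, rad, positive clockwise seen from above: 0 locked (the slot allows about 0.07 either way), 1.047 over the rest notch (the pin drops in if within about 10 degrees), 1.2 end stop. It can turn only while lifted clear.
- roller_knob (a point): Centre of the same red knob on the other blue cradle, which holds the platen roller (black, 140 mm long, 18 mm thick). Leave it alone. On both cradles the knob stands at the end nearest the robot, on an aluminium bridge. The cradles may stand in either order. A tall label printer stands at the left (x 0.42 to 0.88, y beyond 0.30): keep the arm in front of or above it.

How it is judged:
By the outcome, as a careful person would: the job done as asked, in the order asked, and still so for the second after the job is handed in, with the robot touching nothing.
It also fails if it takes over 35 s, if anything falls off the work surface, if the arm or the gripper's body presses on something with over 40 N, if the wrist force passes 120 N, or if a joint passes its speed limit or range.

## Robot

A 6-joint arm with a two-finger parallel gripper is mounted at the origin on a cart in front of the work surface, level with it; the furniture and walls round the work are solid. World frame = base frame: x ahead of the robot, y to its left, z up, the work surface at z = 0. Lengths are in mm, angles in rad, forces in N, time in s.
With the tool pointing down it reaches from about 275 to 725 mm from the base axis. Payload 5.6 kg.
Tool frame: the origin (TCP) lies on the centre line of the jaws, within the pads' length; the fingertips stand 25 mm ahead of it and the grasp point (between the pads) lies 6 mm ahead of it; z points along the fingers, y is the line along which they close (so a half turn about z gives the same grasp; the last joint's range is limited). The gripper opens to 85 mm and grips with 20 to 120 N. Pads are 22 mm wide; open, the fingers measure 114 mm over their backs; the gripper's body (76 mm by 85 mm) begins 54 mm behind the grasp point. The pads swing forward as they close: fully open they stand 13 mm farther back than shut.
Start: joints at [-0.897, 0.255, 0.108, 0, -1.424, -0.285], TCP at [208.512, -508.936, 256.283] pointing down, gripper open.
Joint ranges: [-2.95, 2.95], [-1.21, 1.97], [-1.09, 1.5], [-2.87, 1.71], [-2.94, -0.07], [-3.05, 3.05]. Speed limits (rad/s): [2.57, 2.57, 3.14, 3.14, 3.14, 3.14].

## Interface

Orientations are given as a 3x3 rotation matrix whose columns are the frame's x, y, z axes.
In Python, from workcell import observe, get_image, camera_params, ctrl gives the robot as it stands.
- The arm moves only by the shell command python3 -m pendant 'ROWS'. ROWS is JSON, a list of rows, each a list of 7 numbers: the opening in per cent of the stroke, from 0 (shut) to 100 (fully open), then the shift along the world's x, y, z in cm, then the turn, a rotation vector about the world's x, y, z in rad. A call has 1 to 12 rows; each row shifts and turns the commanded pose from where the row before left it; what a row does not reach is not made up. A row lasts 1/8 s, in which the tool goes at most 62.5 mm and 10.7 degrees, less where a joint would pass 70% of its speed; a pose out of reach is approached as far as the arm can. A call is refused whole if a number of a shift passes 6.25 or a number of a turn 0.188, either way. A call with a gripper value outside its range is refused whole. The fingers move at their own pace and stop on an object; the grip force is fixed at half the most. Time passes only in rows, so rows that do not move let the fingers close. It gives the time, the measured TCP pose, the force, the opening and the grip force at its end, in the units of the state.
- observe(): the state, without advancing time (a new reading comes with each control period).
- get_image(name): name is "side" or "top" or "wrist"; returns (picture, depth): 480x640x3 uint8, red, green, blue; 480x640 float32, mm along the optical axis (not along the pixel's ray), 0 where there is no reading.
- camera_params(name): a dict with "camera_matrix" (3x3 intrinsics, pixels), "cam_to_world" (4x4, takes a point from camera to world coordinates); the wrist camera has in their place "hand_eye" (4x4, takes a point from camera to tool coordinates, whose origin is the TCP and whose axes are the flange's). Camera axes: x right, y up, looking along -z (the intrinsics and any distortion apply to the point x, -y, -z); pixel columns grow to the right and rows downward; lengths in mm; the calibration is good to about 2 mm. A picture is of the moment at which its call begins: read the wrist's pose just before it. camera_params takes no time and is no camera call.
- ctrl.sign_off(): hands the job in; it is judged then, once.
The state is a dict: "clock": time; "joint_positions": joint angles; "dq": joint speeds; "effort": joint torques, N m; "tool_pos": TCP position; "eef_rot": TCP orientation; "contact_force": force on the tool from outside, world axes, zero at the start; "wrist_torque": the same for the moment, N m; "finger_gap": finger opening in mm; "grip_force": force on a finger pad.
Only numpy, scipy, OpenCV 4.12 (cv2) and the standard library are available. Lean on these libraries where they do the work, as an engineer would, in place of code of your own. Each camera call takes 0.05 s, during which the arm holds its last target. There are 200 camera calls.

## Working session

There is one attempt and no reset: what is moved stays moved. The work goes in short steps, Python scripts to look and compute and a shell command to move; the robot and the scene stay as the last step left them, time stands still between calls to the robot, and variables do not carry over. Pictures are saved under pics/ and viewed, at most 10 in all, crops included, and the job is handed in when it is done.

```bash
mkdir -p pics; python3 - <<'E'
from workcell import *
import cv2,numpy as np
o=observe();print(o['clock'],o['eef_rot'],o['contact_force'],o['finger_gap'])
ims=[]
for n in ['top','side']:
    im,d=get_image(n);p=camera_params(n);np.savez('/tmp/'+n+'.npz',im=im,d=d,K=p['camera_matrix'],T=p['cam_to_world'])
    print(p)
    cv2.imwrite(f'pics/{n}0.png',im[:,:,::-1])
    h=cv2.cvtColor(im,cv2.COLOR_RGB2HSV)
    m=(((h[...,0]<8)|(h[...,0]>172))&(h[...,1]>140)&(h[...,2]>60)).astype(np.uint8)
    k,l,s,c=cv2.connectedComponentsWithStats(m)
    K=np.array(p['camera_matrix']);T=np.array(p['cam_to_world'])
    for i in range(1,k):
        if s[i,4]<40: continue
        v,u=np.nonzero((l==i)&(d>0));z=d[v,u]
        P=np.c_[(u-K[0,2])/K[0,0]*z,-(v-K[1,2])/K[1,1]*z,-z,np.ones(len(z))]@T.T
        print(n,s[i],c[i],np.median(P,0)[:3],P.min(0)[:3],P.max(0)[:3])
E
```

```text
0.0 [[-9.25379349e-01 -3.79041443e-01 -8.03117707e-04]
 [-3.79042283e-01  9.25377734e-01  1.73115779e-03]
 [ 8.70066973e-05  1.90639324e-03 -9.99998179e-01]] [-0.81175371  0.72613712 -0.34135941] 85.45999144033868
{'camera_matrix': array([[619.34041062,   0.        , 327.35013846],
       [  0.        , 619.34041062, 248.36249076],
       [  0.        ,   0.        ,   1.        ]]), 'cam_to_world': array([[ 2.98930083e-03,  9.92289817e-01, -1.23903118e-01,
         4.14390440e+02],
       [-9.99670236e-01,  6.12542492e-03,  2.49378849e-02,
         8.71862965e+01],
       [ 2.55045685e-02,  1.23787713e-01,  9.91980907e-01,
         9.27536005e+02],
       [ 0.00000000e+00,  0.00000000e+00,  0.00000000e+00,
         1.00000000e+00]])}
top [ 483   42  157  103 2736] [554.50365497  69.50657895] [ 740.42526462 -215.82003897  176.48546801] [ 659.71046574 -338.70881263  108.53797424] [ 768.88990927 -143.35900767  201.35460524]
top [445  47  15  17 192] [452.42708333  55.20833333] [ 788.90362717 -106.72056163  108.24210145] [ 781.22187434 -123.18142005   25.896669  ] [838.61316994 -98.9790
[... 1877 characters left out ...]
1769] [ 738.3677564  -232.477298    175.68720655] [ 708.18731784 -365.48233053   -3.27522289] [886.12276209 -10.70981728 200.15180296]
side [ 200  315   33  165 1452] [218.18663912 399.51446281] [ 385.15350284 -269.85140733  175.84678159] [ 375.03816174 -344.60561973  160.68637482] [ 394.65168862 -155.90722096  185.22488037]
side [370 392  18  37 262] [380.18320611 412.02290076] [ 542.7302138  -299.66776362  187.39907376] [ 531.23701409 -313.06313921  181.14076931] [ 548.5705194  -277.04380879  197.33935252]
side [353 458  15  22 272] [359.98161765 468.91911765] [ 518.86188921 -349.23415397  179.16328317] [ 511.71107225 -361.97545763  163.41936527] [ 526.85311932 -332.61307737  187.27708382]
```

View pics/top0.png

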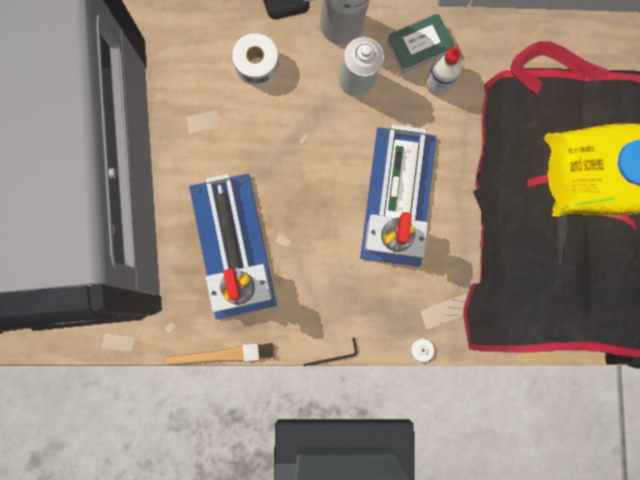

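View pics/side0.png

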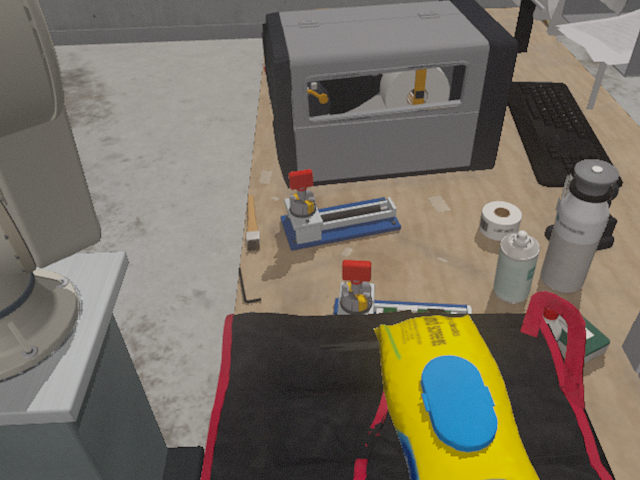

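The top view shows the white and green print head in the right-hand cradle, with its knob at pixel (403,228). The black roller is in the left-hand cradle, knob at (232,284). Next I'll get the target knob's centre and yaw.

```bash
cat > h.py <<'E'
import cv2,numpy as np
def cloud(im,d,K,T):
    v,u=np.mgrid[:480,:640]
    return np.stack([(u-K[0,2])/K[0,0]*d,-(v-K[1,2])/K[1,1]*d,-d,np.ones_like(d)],-1)@np.array(T).T
def red(im):
    h=cv2.cvtColor(im,cv2.COLOR_RGB2HSV)
    return ((h[...,0]<8)|(h[...,0]>172))&(h[...,1]>140)&(h[...,2]>60)
def rect(P,zlo,zhi):
    P=P[(P[:,2]>zlo)&(P[:,2]<zhi)]
    c,(w,h),a=cv2.minAreaRect(P[:,:2].astype(np.float32))
    if w<h: w,h,a=h,w,a+90
    return len(P),c,w,h,(a+90)%180-90,P.mean(0)
E
python3 - <<'E'
from h import *
z=np.load('/tmp/top.npz');P=cloud(z['im'],z['d'],z['K'],z['T'])
m=red(z['im']);b=np.zeros_like(m);b[205:250,385:420]=1
print('knob',rect(P[m&b],124,138))
h=cv2.cvtColor(z['im'],cv2.COLOR_RGB2HSV)
bl=(h[...,0]>100)&(h[...,0]<125)&(h[...,1]>120);b[:]=0;b[110:280,350:445]=1
q=P[bl&b];print('cradle',rect(q,-5,30))
E
```

```text
knob (295, (543.158935546875, -34.26991271972656), 38.71992492675781, 13.807648658752441, -8.623252868652344, array([542.38005316, -33.69418815, 129.69453308,   1.        ]))
cradle (1295, (609.821533203125, -43.11540985107422), 200.85450744628906, 88.59168243408203, -7.703971862792969, array([635.34625188, -30.35400847,  10.29044883,   1.        ]))
```

```bash
python3 -m pendant '[[100,2.8,4,0,0,0,-0.045],[100,2.8,4,0,0,0,-0.045],[100,2.8,4,0,0,0,-0.045],[100,2.8,4,0,0,0,-0.045],[100,2.8,4,0,0,0,-0.045],[100,2.8,4,0,0,0,-0.045],[100,2.8,4,0,0,0,-0.045],[100,2.8,4,0,0,0,-0.045],[100,2.8,4,0,0,0,-0.045],[100,2.8,4,0,0,0,-0.045],[100,2.8,4,0,0,0,-0.045],[100,2.6,3.5,0,0,0,-0.04]]'
python3 -m pendant '[[100,0,0,-2,0,0,0],[100,0,0,0,0,0,0],[100,0,0,0,0,0,0]]'
python3 - <<'E'
from workcell import *
from h import *
o=observe();im,d=get_image('wrist');p=camera_params('wrist')
cv2.imwrite('pics/w1.png',im[:,:,::-1])
W=np.eye(4);W[:3,:3]=o['eef_rot'];W[:3,3]=o['tool_pos']
P=cloud(im,d,p['camera_matrix'],W@p['hand_eye']);q=P[red(im)&(d>0)]
print('knob',rect(q,124,138))
print(o['tool_pos'],np.degrees(np.arctan2(W[1,1],W[0,1])),o['joint_positions'],o['contact_force'])
E
```

```text
clock: 1.6
tool_pos: [543.0, -32.3, 255.8]
eef_rot: [[-0.989, 0.147, -0.001], [0.147, 0.989, 0.0], [0.001, -0.0, -1.0]]
contact_force: [0.8, -0.8, 0.3]
finger_gap: 85.4
grip_force: 0.0
clock: 1.98
tool_pos: [542.5, -34.4, 236.9]
eef_rot: [[-0.989, 0.146, 0.0], [0.146, 0.989, -0.0], [-0.0, -0.0, -1.0]]
contact_force: [-0.8, -0.5, 0.7]
finger_gap: 85.2
grip_force: 0.0
knob (1385, (466.0894470214844, -77.99685668945312), 209.27503967285156, 31.48104476928711, 29.44535255432129, array([504.71470315, -58.75323482, 129.9951955 ,   1.        ]))
[542.45676755 -34.41518073 236.85711171] 81.59989742015532 [ 2.24963954e-01  2.48530503e-01  5.00870014e-02  4.67531522e-04
 -1.37211290e+00 -1.94246189e+00] [-0.78071455 -0.48812769  0.65332162]
```

View pics/w1.png

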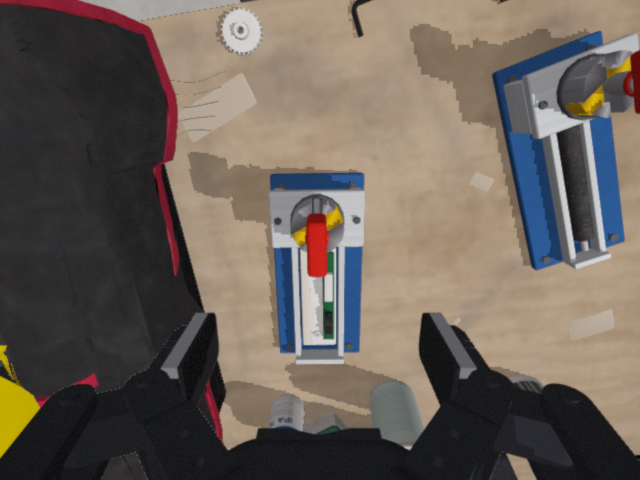

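The wrist picture shows the print head's knob at about (317,245), between the open fingers. Joint 6 stands at -1.94, so a 60° twist would bring it close to its limit. I'll turn the tool half a turn first and measure the knob in the meantime.

```bash
python3 -m pendant '[[100,0,0,0,0,0,0.18],[100,0,0,0,0,0,0.18],[100,0,0,0,0,0,0.18],[100,0,0,0,0,0,0.18],[100,0,0,0,0,0,0.18],[100,0,0,0,0,0,0.18],[100,0,0,0,0,0,0.18],[100,0,0,0,0,0,0.18],[100,0,0,0,0,0,0.18],[100,0,0,0,0,0,0.18],[100,0,0,0,0,0,0.18],[100,0,0,0,0,0,0.18]]' | head -2
python3 -m pendant '[[100,0,0,0,0,0,0.18],[100,0,0,0,0,0,0.18],[100,0,0,0,0,0,0.18],[100,0,0,0,0,0,0.18],[100,0,0,0,0,0,0.18],[100,0,0,0,0,0,0.08],[100,0,0,0,0,0,0],[100,0,0,0,0,0,0]]'
python3 - <<'E'
from workcell import *
from h import *
o=observe();im,d=get_image('wrist');p=camera_params('wrist')
cv2.imwrite('pics/w2.png',im[:,:,::-1])
W=np.eye(4);W[:3,:3]=o['eef_rot'];W[:3,3]=o['tool_pos']
P=cloud(im,d,p['camera_matrix'],W@p['hand_eye']);q=P[red(im)&(d>0)]
q=q[np.hypot(q[:,0]-542,q[:,1]+34)<50]
print('knob',rect(q,124,138))
print(o['tool_pos'],np.degrees(np.arctan2(W[1,1],W[0,1])),o['joint_positions'],o['contact_force'])
E
```

```text
clock: 3.52
tool_pos: [542.6, -34.5, 237.4]
clock: 4.53
tool_pos: [542.5, -34.2, 236.8]
eef_rot: [[0.989, -0.149, 0.001], [-0.149, -0.989, 0.0], [0.001, -0.0, -1.0]]
contact_force: [0.6, 0.6, 0.9]
finger_gap: 85.7
grip_force: 0.0
knob (1073, (542.9839477539062, -35.567222595214844), 39.564117431640625, 13.168152809143066, -8.054847717285156, array([544.28253084, -35.88592976, 129.58675032,   1.        ]))
[542.54406846 -34.20604146 236.77821416] -98.58591483914996 [ 2.25066786e-01  2.48413808e-01  4.98838003e-02  7.17027408e-05
 -1.37145189e+00  1.19586280e+00] [0.57747991 0.63107251 0.90079678]
```

```bash
python3 -m pendant '[[100,0.05,-0.08,-2,0,0,0.007],[80,0,0,-2,0,0,0],[60,0,0,-2,0,0,0],[60,0,0,-2,0,0,0],[60,0,0,-1.5,0,0,0],[60,0,0,-1,0,0,0],[60,0,0,-0.9,0,0,0],[60,0,0,0,0,0,0]]'
python3 -m pendant '[[40,0,0,0,0,0,0],[25,0,0,0,0,0,0],[20,0,0,0,0,0,0],[16,0,0,0,0,0,0],[0,0,0,0,0,0,0],[0,0,0,0,0,0,0],[0,0,0,0,0,0,0],[0,0,0,0,0,0,0]]'
```

```text
clock: 5.58
tool_pos: [542.8, -34.8, 121.9]
eef_rot: [[0.99, -0.14, -0.001], [-0.14, -0.99, -0.0], [-0.001, 0.0, -1.0]]
contact_force: [-0.3, 0.3, 0.0]
finger_gap: 51.4
grip_force: 0.0
clock: 6.58
tool_pos: [543.3, -35.4, 123.1]
eef_rot: [[0.99, -0.14, 0.001], [-0.14, -0.99, -0.001], [0.001, 0.001, -1.0]]
contact_force: [-1.6, -4.0, 5.1]
finger_gap: 13.8
grip_force: 58.6
```

```bash
python3 -m pendant '[[0,0,0,0.5,0,0,0],[0,0,0,0.5,0,0,0],[0,0,0,0.5,0,0,0],[0,0,0,0.5,0,0,0],[0,0,0,0.5,0,0,0],[0,0,0,0.2,0,0,0],[0,0,0,0,0,0,0],[0,0,0,0,0,0,0]]'
python3 - <<'E'
from workcell import *
from h import *
im,d=get_image('side');cv2.imwrite('pics/s2.png',cv2.resize(im[200:330,280:430,::-1],None,fx=4,fy=4))
o=observe();print(o['tool_pos'],o['contact_force'],o['wrist_torque'],o['grip_force'],o['finger_gap'])
E
```

```text
clock: 7.58
tool_pos: [542.8, -35.2, 147.4]
eef_rot: [[0.99, -0.141, -0.002], [-0.141, -0.99, -0.0], [-0.002, 0.001, -1.0]]
contact_force: [4.3, -5.4, -9.1]
finger_gap: 13.9
grip_force: 58.6
[542.7425253  -35.15796898 147.41009709] [ 5.18480048 -5.55185593 -9.20026061] [-2.17702433 -1.62842702  0.02549174] 58.62982647959143 13.369854948280766
```

View pics/s2.png

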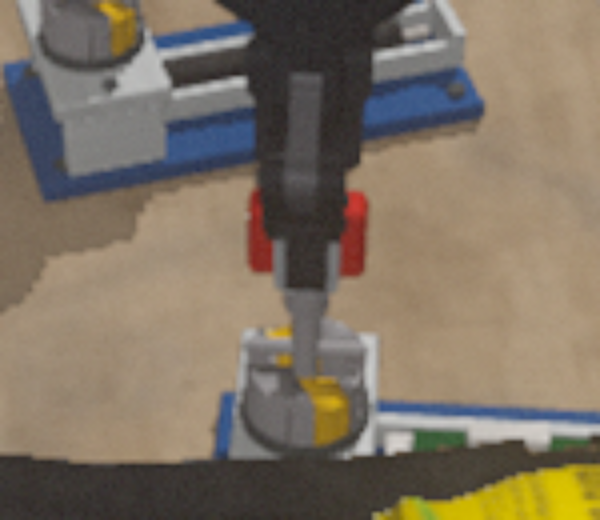

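The knob is up by about 25 mm and the pin bar shows above the slot, with a force of -9 N that matches the spring. I'll lift 2 mm more, then twist.

```bash
python3 -m pendant '[[0,0.03,-0.04,0.2,0,0,0],[0,0,0,0,0,0,-0.07],[0,0,0,0,0,0,-0.11],[0,0,0,0,0,0,-0.11],[0,0,0,0,0,0,-0.11],[0,0,0,0,0,0,-0.11],[0,0,0,0,0,0,-0.11],[0,0,0,0,0,0,-0.11],[0,0,0,0,0,0,-0.11],[0,0,0,0,0,0,-0.11],[0,0,0,0,0,0,-0.1],[0,0,0,0,0,0,0]]'
python3 - <<'E'
from workcell import *
o=observe();import numpy as np;R=np.array(o['eef_rot']);print(np.degrees(np.arctan2(R[1,0],R[0,0])),o['joint_positions'],o['contact_force'],o['wrist_torque'],o['tool_pos'])
E
```

```text
clock: 9.12
tool_pos: [542.4, -35.8, 149.1]
eef_rot: [[0.369, -0.929, -0.004], [-0.929, -0.369, -0.001], [-0.001, 0.004, -1.0]]
contact_force: [2.3, -7.2, -9.2]
finger_gap: 13.3
grip_force: 58.8
-68.34212702325404 [ 2.22090982e-01  3.01494455e-01 -1.07114973e-01 -6.46079993e-06
 -1.16585536e+00  1.55913809e-01] [ 2.26519018 -7.19203884 -9.23341778] [-2.40184922e+00 -1.23252791e+00 -1.86958536e-03] [542.39572872 -35.80402052 149.06322919]
```

```bash
python3 -m pendant '[[0,0,0,-0.3,0,0,0],[0,0,0,-0.3,0,0,0],[0,0,0,-0.2,0,0,0],[0,0,0,-0.1,0,0,0],[0,0,0,-0.1,0,0,0],[0,0,0,0,0,0,0]]'
python3 - <<'E'
from workcell import *
from h import *
im,d=get_image('side');cv2.imwrite('pics/s3.png',cv2.resize(im[200:330,280:430,::-1],None,fx=4,fy=4))
o=observe();print(o['tool_pos'],o['contact_force'])
E
```

```text
clock: 9.88
tool_pos: [542.5, -35.9, 140.1]
eef_rot: [[0.37, -0.929, -0.003], [-0.929, -0.37, -0.001], [0.0, 0.003, -1.0]]
contact_force: [1.5, -6.1, -4.4]
finger_gap: 13.7
grip_force: 59.6
[542.54810397 -35.87107321 140.07482032] [ 1.41019903 -5.67094595 -4.48992257]
```

View pics/s3.png

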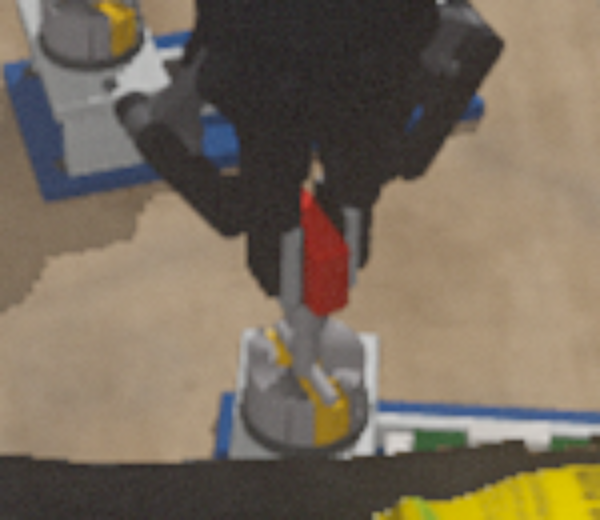

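The pin lies in the yellow notch and the collar already carries part of the load. I'll lower a touch more, then open.

```bash
python3 -m pendant '[[0,0,0,-0.08,0,0,0],[0,0,0,0,0,0,0],[18,0,0,0,0,0,0],[22,0,0,0,0,0,0],[30,0,0,0,0,0,0],[45,0,0,0,0,0,0],[55,0,0,0,0,0,0],[55,0,0,0,0,0,0]]'
python3 -m pendant '[[55,0,0,1,0,0,0],[55,0,0,2,0,0,0],[55,0,0,3,0,0,0],[55,0,0,3,0,0,0],[55,0,0,2,0,0,0],[55,0,0,0,0,0,0],[55,0,0,0,0,0,0]]'
python3 - <<'E'
from workcell import *
from h import *
im,d=get_image('side');cv2.imwrite('pics/s4.png',cv2.resize(im[160:330,260:430,::-1],None,fx=3.5,fy=3.5))
o=observe();im,d=get_image('wrist');p=camera_params('wrist')
W=np.eye(4);W[:3,:3]=o['eef_rot'];W[:3,3]=o['tool_pos']
P=cloud(im,d,p['camera_matrix'],W@p['hand_eye']);q=P[red(im)&(d>0)]
q=q[np.hypot(q[:,0]-542,q[:,1]+34)<50]
print('knob',rect(q,120,170))
E
```

```text
clock: 10.92
tool_pos: [543.4, -34.9, 140.5]
eef_rot: [[0.371, -0.929, 0.0], [-0.929, -0.371, 0.0], [-0.0, -0.0, -1.0]]
contact_force: [0.4, -0.5, 0.1]
finger_gap: 46.8
grip_force: 0.0
clock: 11.8
tool_pos: [542.9, -35.0, 249.9]
eef_rot: [[0.371, -0.929, -0.001], [-0.929, -0.371, 0.0], [-0.001, 0.001, -1.0]]
contact_force: [-0.2, -0.6, -0.3]
finger_gap: 47.2
grip_force: 0.0
knob (1263, (542.7613525390625, -36.113311767578125), 39.51535415649414, 13.382816314697266, -67.69227981567383, array([543.86448718, -39.24386146, 144.52927755,   1.        ]))
```

View pics/s4.png

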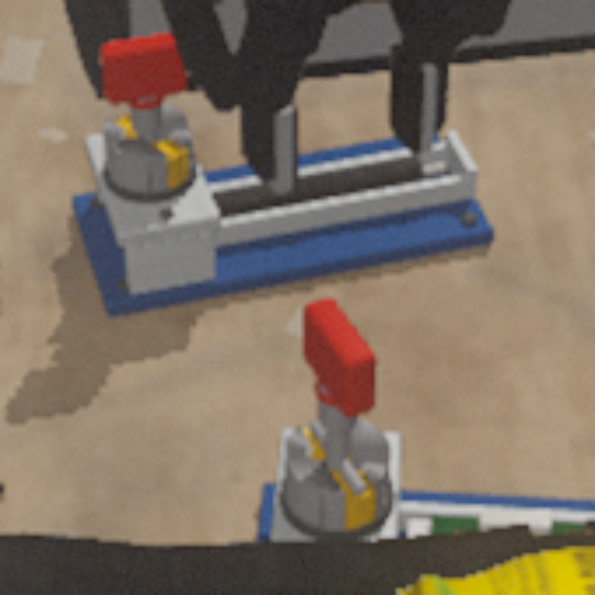

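The print head's knob, released, stands raised and turned about 60° with its pin in the yellow notch. The roller's knob is still locked down.

```bash
python3 -c "
from workcell import ctrl
print(ctrl.sign_off())"
```

```text
the job is handed in; nothing more can be done
None
```

The print-head cradle's plunger is lifted, turned about 60° clockwise and resting in its yellow notch with the gripper clear of it; the roller cradle's plunger was left locked, and the job is handed in at about 12 s of the 35 s allowed.

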